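Stop a projection lens down by four clicks and fire the test shutter

ROBOT

A 7-joint arm with a two-finger parallel gripper is mounted at the origin on the work surface. World frame = base frame: x ahead of the robot, y to its left, z up, the work surface at z = 0. Lengths are in m, angles in rad, forces in N, time in s.
With the tool pointing down it reaches from about 0.425 to 0.925 m from the base axis. Payload 6.8 kg.
Tool frame: the origin (TCP) lies at the very end of the fingers, on their centre line; the grasp point (between the pads) lies 19 mm behind it (tcp_to_grasp is the distance from the TCP to the grasp point, in m); z points along the fingers, y is the direction in which the jaws open and shut (so a half turn about z gives the same grasp; the last joint's range is limited). The gripper opens to 85 mm and grips with 20 to 120 N. Pads are 22 mm wide; open, the fingers measure 114 mm over their backs; the gripper's body (76 mm by 85 mm) begins 54 mm behind the grasp point. The pads swing forward as they close: fully open they stand 13 mm farther back than shut.
Start: joints at [1.112, 0.477, 0.022, 1.555, -0.011, 1.109, -0.083], TCP at [0.232, -0.634, 0.231] pointing down, gripper open.
Joint ranges: [-2.96, 2.96], [-0.34, 2.1], [-1.41, 1.46], [0.24, 2.44], [-1.37, 4.51], [0.17, 1.92], [-2.96, 2.96]. Speed limits (rad/s): [2.39, 2.39, 3.14, 3.14, 3.14, 3.14, 3.14].

INTERFACE

Orientations are given as a unit quaternion [w, x, y, z].
In Python, from station import * gives the robot as it stands.
- The arm moves only by the tool apply_moves, never from a script. Its argument "increments" is one flat list of numbers, 5 for each row, row after row: the finger opening in mm, from 0 to 85.4, then the shift along the tool's x, y, z in mm, then the turn about the tool's z in degrees. In form: [claw, tx, ty, tz, roll, claw, tx, ty, tz, roll, ...]. A call has 1 to 12 rows; each row shifts and turns the pose as measured when the row begins, along the tool's axes as they then stand; what a row does not reach is not made up. A row lasts 1/8 s, in which the tool goes at most 62.5 mm and 10.7 degrees, less where a joint would pass 70% of its speed; a pose out of reach is approached as far as the arm can. A call with a gripper value outside its range is refused whole. The fingers move at their own pace and stop on an object; "squeeze" is the grip in N (left out, the last holds). Time passes only in rows, so rows that do not move let the fingers close. It gives the time, the measured TCP pose, the force and the opening at its end, in the units of the state.
- get_obs(): the state, without advancing time (a new reading comes with each control period).
- read_camera(name): name is "scene" or "top" or "wrist"; returns (picture, depth): 400x640x3 uint8, blue, green, red; 400x640 float32, m along the optical axis (not along the pixel's ray), 0 where there is no reading.
- get_calibration(name): a dict with "mtx" (3x3 intrinsics, pixels), "camera_from_world" (4x4, takes a point from world to camera coordinates); the wrist camera has in their place "T_tool_cam" (4x4, takes a point from camera to tool coordinates, whose origin is the TCP and whose axes are the flange's). Camera axes: x right, y down, z forward; pixel columns grow to the right and rows downward; lengths in m; the calibration is good to about 2 mm. A picture is of the moment at which its call begins: read the wrist's pose just before it. get_calibration takes no time and is no camera call.
- hand_in(): hands the job in, once; it reports no verdict.
Trained networks look in the newest picture that a camera, given by its name, has taken for a name from the list of things; names that differ only in an ending like _2 or _b are one class to them, and where a whole thing is asked for, a point or a joint stands for the part that bears it (a point fixed in the world has none). Each returns a list of dicts, best first, with "p" (0 to 1); they miss things now and then, are a little off and sometimes report something else, mostly with a low value. They report only what shows in the picture. A call takes as long as a camera call. They do not tell look-alikes from the thing itself.
- outline_of(camera, thing): "pixels" (400x640 bool, what is visible of it) and "extent" ([centre column, centre row, width, height] in pixels, round what is visible of it).
The state is a dict: "t": time; "q": joint angles; "joint_vel": joint speeds; "joint_torque": joint torques, N m; "eef_pos": TCP position; "tool_rot": TCP orientation; "contact_force": force on the tool from outside, world axes, zero at the start; "torque": the same for the moment, N m; "gripper_width": opening from 0.0 (shut) to 1.0 (fully open).
Only numpy, scipy, OpenCV 4.12 (cv2) and the standard library are available. Lean on these libraries where they do the work, as an engineer would, in place of code of your own. Each camera call takes 0.05 s, during which the arm holds its last target.

TASK

On the projector repair bench a lens stands upright in its test stand. With a fingertip, push the lever of its click-stop iris ring round clockwise (seen from above) by exactly four clicks from where it stands now, going neither past the fourth click nor back the other way, and without pinching the lever; then push the button of the small shutter box fully down with a fingertip and let it come up again. Leave all the other things on the bench where they are.

Things in the scene. Friction and masses are not known exactly. Their poses are not given: they have to be found in the camera images.
- stand: the lens in its stand, fixed to the bench: a round grey base 120 mm across and 18 mm tall, on it an upright dark lens 72 mm across at most below the iris ring and 62 mm across above it, its top at 97 mm above the bench. Origin under the centre of the base, on the bench; z is the lens axis, about which the iris ring turns.
- lever (a point): point on the iris ring's lever where a fingertip pushes: 66 mm out from the lens axis, 70 mm above the bench, mid thickness and mid height; x points outwards along the lever. The ring (76 mm across, 60 to 78 mm above the bench) has this one straight radial lever, 10 mm thick, 20 mm tall (60 to 80 mm above the bench), reaching to 84 mm from the axis. It may start in any direction.
- iris (a joint): angle of the iris ring, rad, 0 at the start wherever the lever then points, growing clockwise seen from above. A click stop every 0.349 rad (20 degrees): four clicks are 1.396. From stop to stop the lever needs a push of 1 to 3 N; once half-way (0.175 rad) it snaps forward by itself into the next stop and stays there. End stops at -1.4 and 2.8.
- lever_trailing: the half of the lever's thickness (5 mm) on the side that is pushed for clockwise turning; its origin is on the lens axis at the ring's underside, 60 mm above the bench
- lever_leading: the other half of the lever's thickness (5 mm), the side that leads in clockwise turning; its origin is on the lens axis at the ring's underside, 60 mm above the bench. Pinched means both halves pressed at once by the fingers.
- shutter_top (a point): centre of the top face of the round grey push button, 30 mm across, pointing up, in a black housing on the shutter box (a grey box 75 x 60 x 22 mm fixed to the bench)
- shutter (a joint): travel of the button, m: 0 up, 0.006 fully down; a spring pushes it up; fully down takes 5 N
- screwdriver: loose screwdriver 150 mm long with a black handle, lying on the bench; leave it alone
- cap: loose black lens cap, disc 48 mm across and 10 mm thick, lying flat; origin under its centre; leave it alone
- spare_lens: loose spare lens standing on the bench, 66 mm across, 83 mm tall, without a lever; origin under its centre; leave it alone
- cup: loose open metal cup, 72 mm across, 75 mm tall; origin under its centre; leave it alone
- can: loose flat metal film can, 130 mm across, 28 mm tall; origin under its centre; leave it alone
- loupe: loose standing loupe, 44 mm across, 42 mm tall; origin under its centre; leave it alone
- wrench: loose steel wrench 150 mm long lying on the bench; leave it alone
Mind the look-alikes: they are no part of the job. What is shaped like the part that bears shutter_top but orange is not meant.

How it is judged:
On the way, in this order (a step that is already met when the one before it is completed fails the run):
1. the iris ring rests at the fourth click (value of joint iris between 1.27411 and 1.51845 rad and velocity of joint iris between -0.15 and 0.15 rad/s), for 0.3 s.
2. the shutter button is pushed down (value of joint shutter above 0.0045 m), for 0.05 s.
At the end, for the whole second after the job is handed in: the iris ring rests within a quarter of a click (5 degrees) of the fourth click stop clockwise from its start, and the shutter button, after being pushed down at least 4.5 mm, is up again (within 1.5 mm) (value of joint iris between 1.30901 and 1.48355 rad and velocity of joint iris between -0.05 and 0.05 rad/s and value of joint shutter below 0.0015 m); the robot touches nothing.
It fails at once if the iris ring is pushed past the fourth click (more than 0.6 click beyond it) (value of joint iris above 1.60572 rad).
It fails at once if the iris ring is turned the wrong way by more than 0.6 click (value of joint iris below -0.209442 rad).
It fails at once if the button is pushed before the ring is at the fourth click (value of joint shutter above 0.003 m and value of joint iris below 1.22174 rad).
It fails at once if the lever is pinched: the fingers press both of its sides at once (contact force between each of lever_trailing, lever_leading and the fingers above 1.5 N).
It fails at once if another thing on the bench is moved or lifted by more than 25 mm (distance of any of screwdriver, cap, spare_lens, cup, can, loupe, wrench from where it was at the start of the episode above 0.025 m).
It also fails if it takes over 54 s, if anything falls off the work surface, if the arm or the gripper's body presses on something with over 40 N, if the wrist force passes 120 N, or if a joint passes its speed limit or range.

## Working session

There is one attempt and no reset: what is moved stays moved. The work goes in short steps, Python scripts to look and compute and a tool call to move; the robot and the scene stay as the last step left them, time stands still between calls to the robot, and variables do not carry over. Pictures are saved under pics/ and viewed, and the job is handed in when it is done.

Besides the shell and the picture viewer there is one more tool, called after "Emit:" as name(argument=value, ...), one argument or row to a line, values as JSON. apply_moves: Moves the arm, as the interface text tells. Its arguments: {"type":"object","properties":{"increments":{"type":"array"},"squeeze":{"type":"number"}},"required":["increments"]}

```bash
mkdir -p pics; ls; cat > h.py <<'E'
from station import *
import numpy as np, cv2
def world(cam,cols,rows,depth):
    c=get_calibration(cam);K=c["mtx"];
    z=depth[rows,cols];p=np.stack([(cols-K[0,2])/K[0,0]*z,(rows-K[1,2])/K[1,1]*z,z,np.ones_like(z)])
    return (np.linalg.inv(c["camera_from_world"])@p)[:3].T
E
python3 - <<'E'
from h import *
print(get_obs())
for n in("top","scene"):
    im,d=read_camera(n);cv2.imwrite(f"pics/{n}0.png",im);np.save(f"{n}0.npy",d)
    for t in("stand","lever","shutter_top","spare_lens"):
        for r in outline_of(n,t): print(n,t,r["p"],r["extent"])
    print(get_calibration(n))
E
```

```text
pics
{'t': 0.0, 'q': array([ 1.11192545,  0.47782186,  0.02229351,  1.55648091, -0.01149409,
        1.10927284, -0.08311815]), 'joint_vel': array([-0.00046557,  0.00142533,  0.00065235,  0.00061564,  0.00200482,
        0.00052689, -0.00292074]), 'joint_torque': array([ 3.31865604e-04, -5.96441960e+01,  1.60829745e+00, -2.81195372e+01,
        1.25467975e-02,  9.21240920e-03, -1.95803676e-05]), 'eef_pos': array([ 0.23174818, -0.6333285 ,  0.23029778]), 'tool_rot': array([-9.00756033e-04,  9.84654846e-01,  1.74510668e-01, -2.22142231e-04]), 'contact_force': array([-0.73033709, -0.61930076, -0.03736526]), 'torque': array([-0.0591501 , -0.00880951,  0.04750151]), 'gripper_width': 0.9976304701101277}
top stand 0.57 [380.6, 221.2, 39.3, 36.6]
top lever 0.77 [387.0, 218.9, 33.4, 30.3]
top shutter_top 0.51 [292.1, 237.9, 8.6, 8.6]
top shutter_top 0.41 [275.0, 203.0, 7.8, 7.4]
top spare_lens 0.85 [271.3, 159.4, 24.0, 25.3]
{'mtx': array([[405.68825949,   0.        , 318.66801757],
       [  0.        , 405.68825949, 203.56469247],
       [  0.        ,   0.        ,   1.        ]]), 'camera
[... 321 characters left out ...]
[250.9, 175.6, 48.0, 18.6]
scene shutter_top 0.53 [369.8, 179.7, 14.4, 5.0]
scene shutter_top 0.49 [415.6, 186.7, 9.5, 7.8]
scene shutter_top 0.47 [389.8, 217.6, 14.2, 8.4]
scene spare_lens 0.81 [390.1, 269.1, 29.0, 40.8]
scene spare_lens 0.61 [194.1, 165.0, 30.7, 39.0]
{'mtx': array([[509.90208484,   0.        , 318.95706857],
       [  0.        , 509.90208484, 204.71651372],
       [  0.        ,   0.        ,   1.        ]]), 'camera_from_world': array([[-0.14339922,  0.9896615 , -0.00260473,  0.10133673],
       [ 0.75923532,  0.10832208, -0.64173831, -0.43243929],
       [-0.63482155, -0.09400237, -0.76691926,  1.70632904],
       [ 0.        ,  0.        ,  0.        ,  1.        ]])}
```

```bash
python3 - <<'E'
import cv2
a=cv2.imread("pics/top0.png")[120:270,230:430];cv2.imwrite("pics/top0c.png",cv2.resize(a,None,fx=4,fy=4,interpolation=2))
a=cv2.imread("pics/scene0.png")[130:300,170:440];cv2.imwrite("pics/scene0c.png",cv2.resize(a,None,fx=2.9,fy=2.9,interpolation=2))
E
```

```text
(no output)
```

View pics/top0.png

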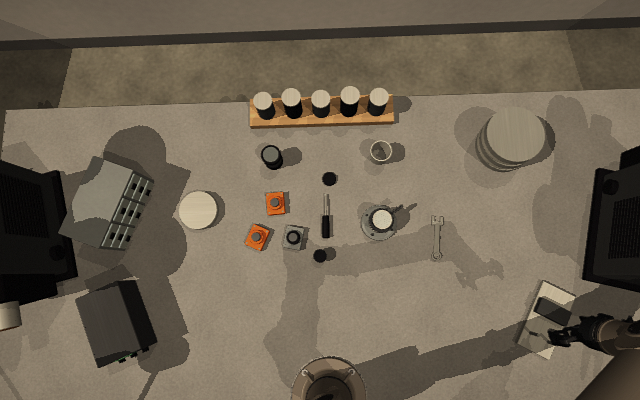

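View pics/top0c.png

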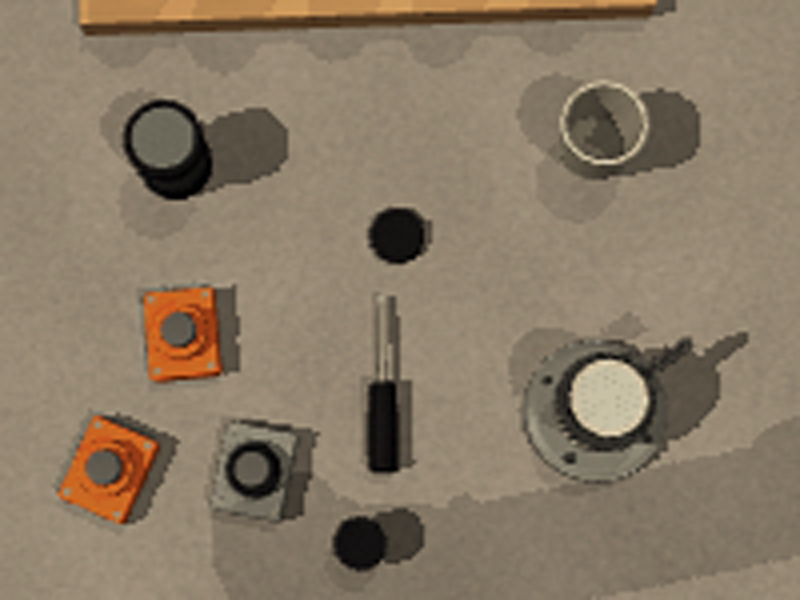

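View pics/scene0c.png

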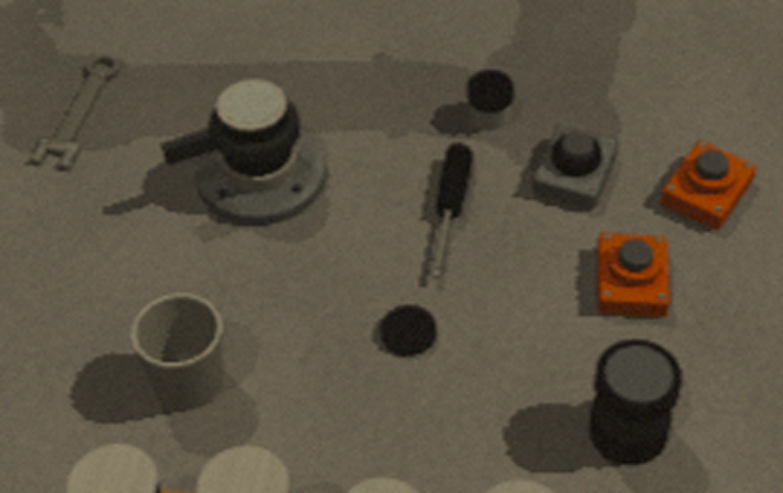

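The top view shows the lens near (382,220) with its lever pointing up and right to about (402,207). The grey shutter box is at (293,237), and the other two boxes, at (275,203) and (257,237), are orange decoys. Next I'll measure positions.

```bash
python3 - <<'E'
from h import *
for n,box in(("top",(355,195,430,245)),("scene",(220,150,290,210))):
    d=np.load(f"{n}0.npy")
    c0,r0,c1,r1=box
    rr,cc=np.mgrid[r0:r1,c0:c1];rr=rr.ravel();cc=cc.ravel()
    P=world(n,cc,rr,d)
    for lo,hi,l in((.088,.105,"top"),(.07,.085,"lever/ring"),(.012,.024,"base")):
        m=(P[:,2]>lo)&(P[:,2]<hi);Q=P[m]
        print(n,l,m.sum(),Q.mean(0).round(4),Q.min(0).round(4),Q.max(0).round(4), "circ",cv2.minEnclosingCircle(Q[:,:2].astype(np.float32)))
    np.save(f"P{n}.npy",P)
for n,box in(("top",(275,220,315,255)),("scene",(345,165,390,205))):
    d=np.load(f"{n}0.npy")
    c0,r0,c1,r1=box
    rr,cc=np.mgrid[r0:r1,c0:c1];rr=rr.ravel();cc=cc.ravel()
    P=world(n,cc,rr,d)
    print(n,np.histogram(P[:,2],bins=np.arange(-.005,.08,.005)))
    for lo,hi in((.018,.026),(.028,.07)):
        m=(P[:,2]>lo)&(P[:,2]<hi);Q=P[m];print(m.sum(),Q.mean(0).round(4),Q.min(0).round(4),Q.max(0).round(4))
E
```

```text
top top 296 [ 0.5473 -0.1833  0.0984] [ 0.5187 -0.2137  0.0884] [ 0.5766 -0.1528  0.1046] circ ((0.5476768612861633, -0.18334320187568665), 0.03095647692680359)
top lever/ring 209 [ 0.5501 -0.1895  0.0788] [ 0.5084 -0.2527  0.0703] [ 0.5965 -0.1449  0.0849] circ ((0.5592480897903442, -0.20177438855171204), 0.061099033802747726)
top base 466 [ 0.5409 -0.1749  0.018 ] [ 0.4878 -0.332   0.012 ] [ 0.606  -0.1242  0.024 ] circ ((0.5648940205574036, -0.22874274849891663), 0.10772772878408432)
scene top 383 [ 0.5514 -0.1845  0.0983] [ 0.5143 -0.2159  0.088 ] [ 0.5785 -0.1558  0.1041] circ ((0.5464818477630615, -0.18390513956546783), 0.032889194786548615)
scene lever/ring 347 [ 0.5719 -0.1952  0.0786] [ 0.5132 -0.2574  0.07  ] [ 0.5999 -0.1461  0.0849] circ ((0.5590272545814514, -0.2041553258895874), 0.06238916516304016)
scene base 599 [ 0.5701 -0.1771  0.0186] [ 0.4986 -0.244   0.0121] [ 0.6085 -0.1259  0.0238] circ ((0.5499648451805115, -0.18470709025859833), 0.05981640890240669)
top (array([349, 513,  99,   8,  40, 150,  63,  34,  53,  34,  30,   1,   0,
         0,   0,   0]), array([-0.005,  0.   ,  0.005,  0.01 ,  0.015,  0.02 ,  0.025,  0.03 ,
        0.035,  0.04 ,  0.045,  0.05 ,  0.055,  0.06 ,  0.065,  0.07 ,
        0.075]))
203 [0.5028 0.1038 0.0225] [0.4641 0.0701 0.018 ] [0.5449 0.138  0.026 ]
162 [0.5018 0.1019 0.0388] [0.4457 0.0343 0.0281] [0.5377 0.127  0.0506]
scene (array([308, 853,  87,  32,  45, 200,  75,  59,  49,  44,  36,   1,   0,
         0,   0,   0]), array([-0.005,  0.   ,  0.005,  0.01 ,  0.015,  0.02 ,  0.025,  0.03 ,
        0.035,  0.04 ,  0.045,  0.05 ,  0.055,  0.06 ,  0.065,  0.07 ,
        0.075]))
249 [0.5153 0.1016 0.0228] [0.4617 0.0654 0.0181] [0.546  0.1384 0.026 ]
198 [0.5096 0.1013 0.0386] [0.4465 0.0345 0.028 ] [0.5277 0.1238 0.0509]
```

```bash
python3 - <<'E'
from h import *
C=np.array([.548,-.184])
for n in("top","scene"):
    P=np.load(f"P{n}.npy")
    v=P[:,:2]-C;r=np.hypot(*v.T)
    m=(P[:,2]>.055)&(P[:,2]<.09)&(r>.045)&(r<.09)
    a=np.degrees(np.arctan2(v[m,1],v[m,0]));print(n,m.sum(),np.median(a),a.std(),r[m].max(),P[m,2].max())
    m2=(P[:,2]>.074)&(P[:,2]<.09)&(r>.045)&(r<.09)
    v2=v[m2];print(cv2.fitLine(v2.astype(np.float32),cv2.DIST_L2,0,.01,.01).ravel(),np.degrees(np.arctan2(v2[:,1],v2[:,0])).mean())
for n,box in(("top",(280,225,310,250)),("scene",(355,170,385,200))):
    d=np.load(f"{n}0.npy");c0,r0,c1,r1=box
    rr,cc=np.mgrid[r0:r1,c0:c1];P=world(n,cc.ravel(),rr.ravel(),d)
    z=P[:,2]
    Q=P[(z>.041)&(z<.055)];print(n,len(Q),np.median(Q,0),cv2.minEnclosingCircle(Q[:,:2].astype(np.float32)))
    print(np.sort(z)[-30:].round(4))
# other things near
d=np.load("top0.npy")
for nm in ("screwdriver","wrench","cup","can","loupe","cap","spare_lens"):
    pass
E
```

```text
top 37 -56.46330067569594 2.8312717148448563 0.08202959263812264 0.08656783808057944
[ 0.5399369  -0.8417055   0.03561797 -0.05328796] -56.20567044373437
scene 127 -54.72949267602366 3.0851181322754346 0.08524510076211057 0.08632402925240412
[ 0.54927146 -0.835644    0.03634428 -0.05458578] -56.33651015471951
top 60 [0.50286773 0.10532711 0.0447797 ] ((0.5011764168739319, 0.10240039229393005), 0.01840520277619362)
[0.0453 0.0454 0.0456 0.0456 0.0456 0.0457 0.0459 0.046  0.046  0.0461
 0.0462 0.0464 0.0464 0.0469 0.0469 0.0471 0.0472 0.0476 0.0478 0.0483
 0.0484 0.0485 0.0486 0.049  0.0492 0.0506 1.3724 1.3724 1.3724 1.3724]
scene 78 [0.50616447 0.10135029 0.04481199] ((0.5045883655548096, 0.10149714350700378), 0.015907492488622665)
[0.0462 0.0463 0.0464 0.0464 0.0465 0.0469 0.0469 0.0469 0.047  0.0471
 0.0472 0.0472 0.0472 0.0473 0.0474 0.0477 0.0483 0.0483 0.0484 0.0488
 0.0495 0.0509 1.0314 1.0314 1.0314 1.0314 1.0314 1.0314 1.0314 1.0314]
```

Emit:
apply_moves(
  increments=[0, 40, -20, 0, 0, 0, 40, -20, 0, 0, 0, 40, -20, 0, 0, 0, 40, -20, 0, 0, 0, 40, -20, 0, 0, 0, 40, -20, 0, 0, 0, 40, -20, 0, 0, 0, 40, -20, 0, 0, 0, 40, -20, 0, 0, 0, 40, -20, 0, 0, 0, 40, -20, 0, 0, 0, 40, -20, 0, 0],
  squeeze=20,
)

```text
t: 2.0
eef_pos: [0.6095, -0.2381, 0.2318]
tool_rot: [0.003, 0.986, 0.169, 0.0]
contact_force: [-0.1, 0.2, 0.9]
gripper_width: -0.0
```

```bash
cat >> h.py <<'E'
C=np.array([.548,-.184])
def st(): 
    o=get_obs();w,x,y,z=o["tool_rot"]
    phi=np.degrees(np.arctan2(2*(x*y+w*z),1-2*(y*y+z*z)))
    print("t",round(o["t"],2),"pos",o["eef_pos"].round(4),"phi",round(phi,2),"F",o["contact_force"].round(2),"w",round(o["gripper_width"],3),"q",o["q"].round(2))
    return o["eef_pos"],phi
def to(target,tphi,p,phi):
    d=(np.array(target)-p)*1000;f=np.radians(phi)
    print("tx",round(d[0]*np.cos(f)+d[1]*np.sin(f),1),"ty",round(d[0]*np.sin(f)-d[1]*np.cos(f),1),"tz",round(-d[2],1),"roll",round(phi-tphi,1))
E
python3 - <<'E'
from h import *
p,f=st(); to([.612,-.2206,.15],33.7,p,f)
E
```

```text
t 2.0 pos [ 0.6095 -0.2381  0.2318] phi 19.5 F [-0.12  0.17  0.93] w -0.0 q [ 0.38  0.45 -0.14  1.6   0.07  1.1  -1.01]
tx 8.2 ty -15.7 tz 81.8 roll -14.2
```

Emit:
apply_moves(
  increments=[0, 8, -15, 0, 0, 0, 0, 0, 20, -7, 0, 0, 0, 30, -7, 0, 0, 0, 25, 0, 0, 0, 0, 0, 0],
)

```text
t: 2.62
eef_pos: [0.6133, -0.2178, 0.1556]
tool_rot: [0.003, 0.956, 0.295, 0.0]
contact_force: [-0.8, 0.2, 1.0]
gripper_width: -0.003
```

```bash
python3 - <<'E'
from h import *
p,f=st(); to([.612,-.2206,.064],33.7,p,f)
for n in("wrist","scene","top"):
    im,d=read_camera(n);cv2.imwrite(f"pics/{n}1.png",im)
    if n=="scene": cv2.imwrite("pics/scene1c.png",cv2.resize(im[110:230,190:350],None,fx=4,fy=4))
    if n=="top": cv2.imwrite("pics/top1c.png",cv2.resize(im[150:270,330:450],None,fx=4,fy=4))
E
```

```text
t 2.62 pos [ 0.6133 -0.2178  0.1556] phi 34.26 F [-0.81  0.21  1.  ] w -0.003 q [ 0.38  0.52 -0.2   1.68  0.12  0.95 -0.83]
tx -2.7 ty 1.6 tz 91.6 roll 0.6
```

View pics/scene1c.png

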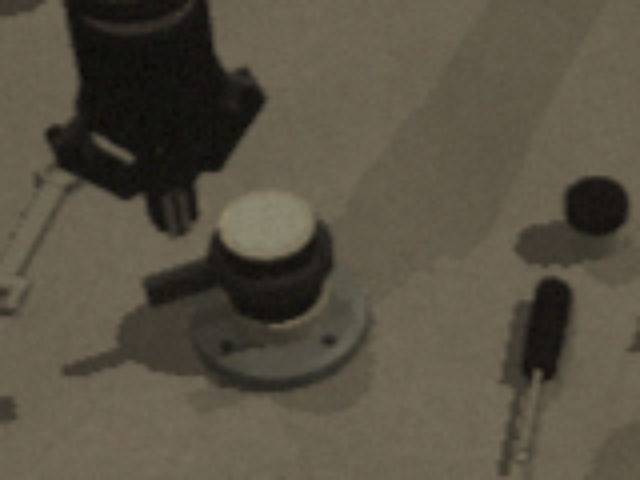

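View pics/wrist1.png

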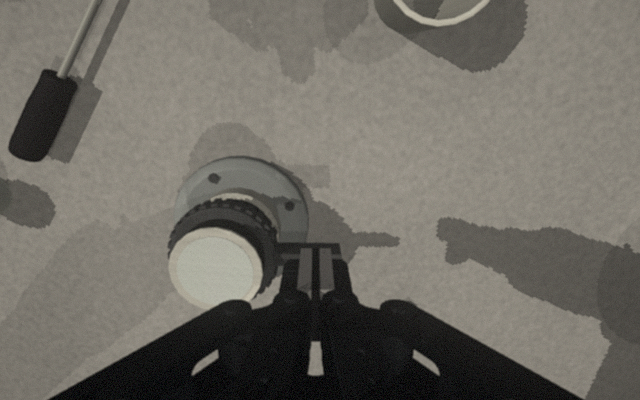

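The scene view shows the fingertip at (175,230) still above the lever, which runs from (150,290) to (215,270). That fits the numbers, so I'll descend.

Emit:
apply_moves(
  increments=[0, -2, 1, 30, 0, 0, 0, 0, 30, 0, 0, 0, 0, 28, 0, 0, 0, 0, 0, 0],
)

```text
t: 3.28
eef_pos: [0.6202, -0.223, 0.0762]
tool_rot: [0.008, 0.956, 0.294, 0.008]
contact_force: [0.8, 0.3, 1.0]
gripper_width: 0.0
```

```bash
python3 - <<'E'
from h import *
p,f=st(); to([.612,-.2206,.064],33.7,p,f)
for n in("wrist","scene"):
    im,d=read_camera(n);cv2.imwrite(f"pics/{n}2.png",im)
    if n=="scene": cv2.imwrite("pics/scene2c.png",cv2.resize(im[110:230,190:350],None,fx=4,fy=4))
E
```

```text
t 3.27 pos [ 0.6202 -0.223   0.0762] phi 34.15 F [0.84 0.27 0.98] w 0.0 q [ 0.38  0.61 -0.18  1.72  0.15  0.8  -0.85]
tx -5.5 ty -6.6 tz 12.2 roll 0.5
```

View pics/scene2c.png

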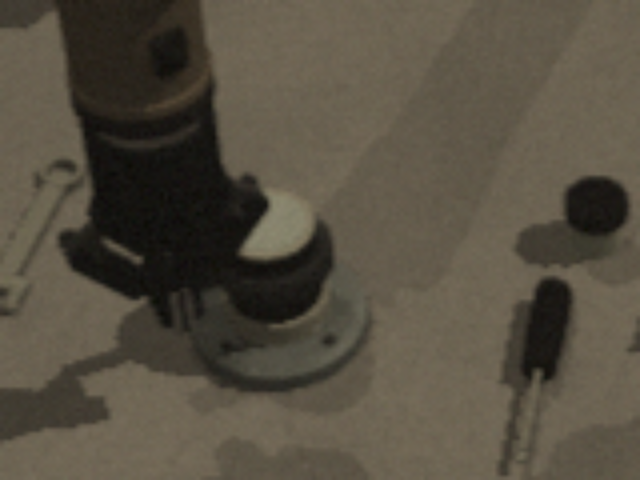

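View pics/wrist2.png

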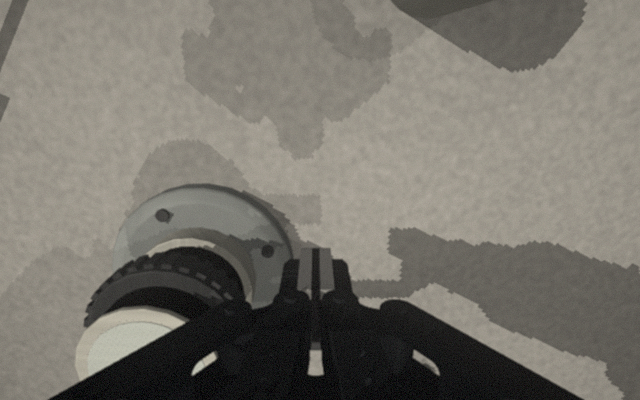

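Emit:
apply_moves(
  increments=[0, -4, 0, 5, 0.5, 0, -1, 0, 4, 0, 0, 0, 0, 0, 0],
)

```text
t: 3.75
eef_pos: [0.62, -0.2273, 0.0729]
tool_rot: [0.011, 0.957, 0.289, 0.012]
contact_force: [-0.3, 0.6, -0.1]
gripper_width: -0.004
```

```bash
python3 - <<'E'
from h import *
p,f=st(); to([.6155,-.2256,.068],33.7,p,f)
o=get_obs();w,x,y,z=o["tool_rot"];print("toolz",2*(x*z+w*y),2*(y*z-w*x),1-2*(x*x+y*y))
E
```

```text
t 3.75 pos [ 0.62   -0.2273  0.0729] phi 33.6 F [-0.26  0.56 -0.05] w -0.004 q [ 0.38  0.62 -0.18  1.73  0.15  0.78 -0.86]
tx -2.8 ty -3.9 tz 4.9 roll -0.1
toolz 0.029759142843638422 -0.013681050981274683 -0.9994634671969052
```

Emit:
apply_moves(
  increments=[0, -6, -2, 6, 0, 0, -6, -2, 6, 0, 0, -4, 0, 3, 0],
)

```text
t: 4.12
eef_pos: [0.6041, -0.2332, 0.0568]
tool_rot: [0.011, 0.957, 0.289, 0.012]
contact_force: [-0.8, 0.2, -1.1]
gripper_width: 0.004
```

```bash
cat >> h.py <<'E'
def rel(p,phi,th0=-56.3):
    v=p[:2]-C;r=np.hypot(*v)*1000;a=np.degrees(np.arctan2(v[1],v[0]))
    # lever direction if contact now: finger face at 16mm behind mid lever (tool x = phi)
    off=np.degrees(np.arcsin(16/r));print("finger r",round(r,1),"ang",round(a,1),"lever click angle if touching",round(th0-(a-off),1),"phi wanted",round(a-off+90,1),"phi",round(phi,1),"z",round(p[2]*1000,1))
E
python3 - <<'E'
from h import *
p,f=st();rel(p,f)
E
```

```text
t 4.12 pos [ 0.6041 -0.2332  0.0568] phi 33.62 F [-0.81  0.23 -1.07] w 0.004 q [ 0.4   0.62 -0.17  1.77  0.16  0.73 -0.85]
finger r 74.6 ang -41.3 lever click angle if touching -2.6 phi wanted 36.3 phi 33.6 z 56.8
```

Emit:
apply_moves(
  increments=[0, -6, 0, -3, 4, 0, -6, 0, -3, 5, 0, -5, 0, 0, 3],
)

```text
t: 4.5
eef_pos: [0.589, -0.2416, 0.0616]
tool_rot: [0.009, 0.983, 0.184, 0.014]
contact_force: [-0.0, 1.0, -0.5]
gripper_width: 0.001
```

```bash
python3 - <<'E'
from h import *
p,f=st();rel(p,f)
im,d=read_camera("scene");cv2.imwrite("pics/scene3c.png",cv2.resize(im[110:230,190:350],None,fx=4,fy=4))
im,d=read_camera("wrist");cv2.imwrite("pics/wrist3.png",im)
p,f=st();rel(p,f)
E
```

```text
t 4.5 pos [ 0.589  -0.2416  0.0616] phi 21.27 F [-0.03  1.02 -0.49] w 0.001 q [ 0.38  0.6  -0.12  1.8   0.11  0.72 -1.  ]
finger r 70.7 ang -54.6 lever click angle if touching 11.3 phi wanted 22.4 phi 21.3 z 61.6
t 4.6 pos [ 0.588  -0.2419  0.0613] phi 21.33 F [0.41 0.85 0.68] w -0.001 q [ 0.38  0.6  -0.12  1.8   0.11  0.72 -1.  ]
finger r 70.4 ang -55.4 lever click angle if touching 12.2 phi wanted 21.5 phi 21.3 z 61.3
```

View pics/scene3c.png

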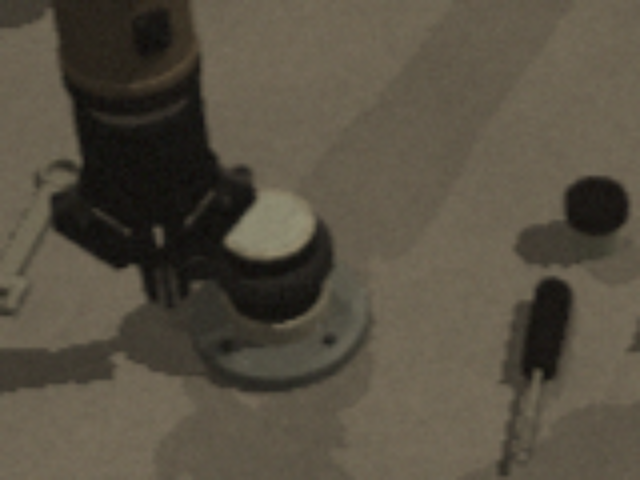

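View pics/wrist3.png

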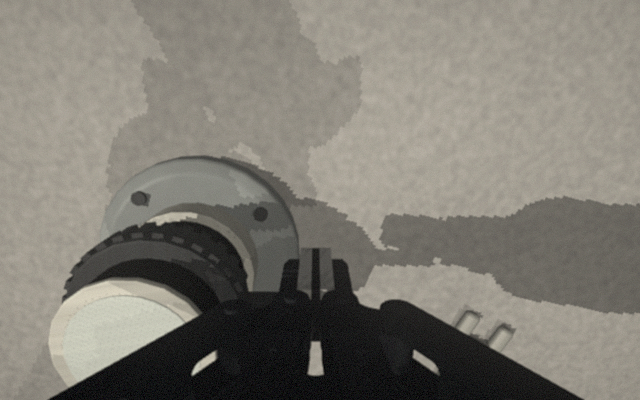

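Emit:
apply_moves(
  increments=[0, -6, 1.5, 0, 5, 0, -6, 1.5, 0, 5, 0, -6, 1.5, 0, 5, 0, -6, 1.5, 0, 5],
)

```text
t: 5.1
eef_pos: [0.5678, -0.2524, 0.0607]
tool_rot: [0.006, 1.0, 0.01, 0.016]
contact_force: [0.3, 0.7, -0.2]
gripper_width: -0.001
```

```bash
python3 - <<'E'
from h import *
p,f=st();rel(p,f)
im,d=read_camera("scene");cv2.imwrite("pics/scene4c.png",cv2.resize(im[110:230,190:350],None,fx=4,fy=4))
p,f=st();rel(p,f)
E
```

```text
t 5.1 pos [ 0.5678 -0.2524  0.0607] phi 1.12 F [ 0.27  0.66 -0.19] w -0.001 q [ 0.35  0.57 -0.04  1.84  0.03  0.69 -1.26]
finger r 71.2 ang -73.8 lever click angle if touching 30.5 phi wanted 3.2 phi 1.1 z 60.7
t 5.15 pos [ 0.5666 -0.2528  0.0605] phi 0.89 F [-0.73 -0.64 -0.97] w -0.001 q [ 0.34  0.57 -0.04  1.84  0.03  0.69 -1.26]
finger r 71.3 ang -74.8 lever click angle if touching 31.5 phi wanted 2.2 phi 0.9 z 60.5
```

View pics/scene4c.png

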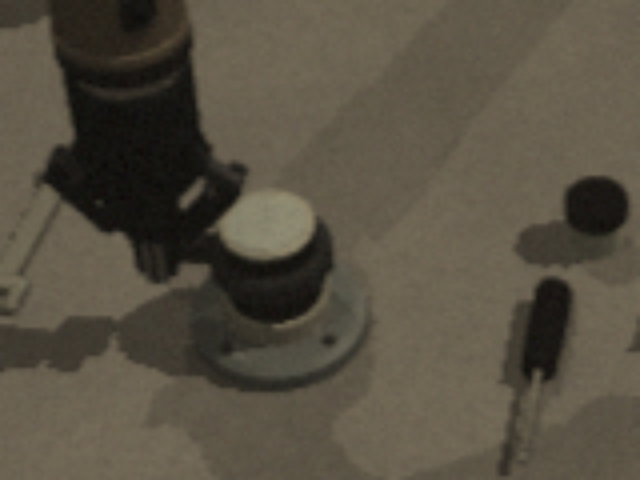

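Emit:
apply_moves(
  increments=[0, -6, 1, 0, 5, 0, -6, 1, 0, 5, 0, -6, 1, 0, 5, 0, -6, 1, 0, 5],
)

```text
t: 5.65
eef_pos: [0.5439, -0.2547, 0.0599]
tool_rot: [0.004, 0.986, -0.166, 0.018]
contact_force: [-0.8, -0.7, 0.3]
gripper_width: -0.002
```

```bash
python3 - <<'E'
from h import *
p,f=st();rel(p,f)
im,d=read_camera("scene");cv2.imwrite("pics/scene5c.png",cv2.resize(im[110:230,190:350],None,fx=4,fy=4))
im,d=read_camera("top");cv2.imwrite("pics/top5c.png",cv2.resize(im[150:270,330:450],None,fx=4,fy=4))
p,f=st();rel(p,f)
E
```

```text
t 5.65 pos [ 0.5439 -0.2547  0.0599] phi -19.14 F [-0.78 -0.74  0.29] w -0.002 q [ 0.29  0.55  0.05  1.9  -0.04  0.66 -1.53]
finger r 70.9 ang -93.3 lever click angle if touching 50.1 phi wanted -16.4 phi -19.1 z 59.9
t 5.75 pos [ 0.5427 -0.2543  0.0595] phi -19.05 F [-0.07  0.07 -0.37] w 0.001 q [ 0.29  0.55  0.05  1.9  -0.04  0.66 -1.53]
finger r 70.5 ang -94.3 lever click angle if touching 51.2 phi wanted -17.5 phi -19.1 z 59.5
```

View pics/scene5c.png

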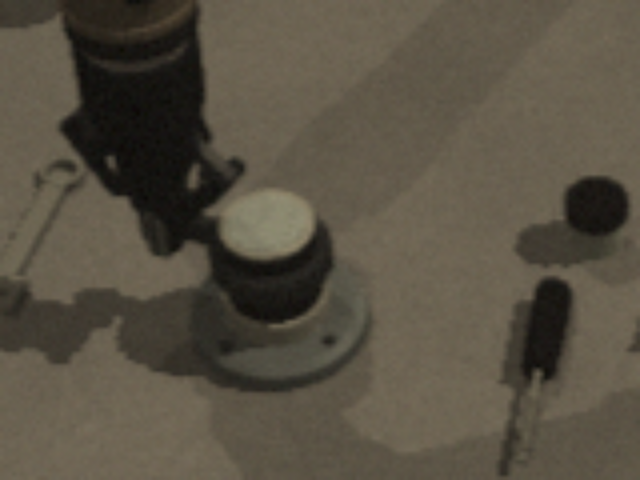

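View pics/top5c.png

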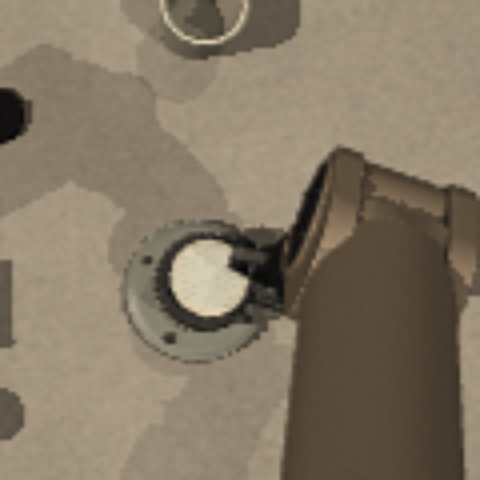

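```bash
cat >> h.py <<'E'
def lever(n):
    im,d=read_camera(n)
    c0,r0,c1,r1=(355,195,430,245) if n=="top" else (200,140,290,210)
    rr,cc=np.mgrid[r0:r1,c0:c1];P=world(n,cc.ravel(),rr.ravel(),d)
    v=P[:,:2]-C;r=np.hypot(*v.T)
    m=(P[:,2]>.064)&(P[:,2]<.086)&(r>.042)&(r<.088)
    a=np.degrees(np.arctan2(v[m,1],v[m,0]))
    print(n,m.sum());h,e=np.histogram(a,bins=np.arange(-180,0,6));print([(int(x),int(y)) for x,y in zip(e,h) if y])
    for i in np.argsort(a)[:25]: print(round(a[i]),(r[m][i]*1000).round(),(P[m][i,2]*1000).round(),end="; ")
    print();return im
E
python3 - <<'E'
from h import *
for n in("scene","top"): lever(n)
E
```

```text
scene 98
[(-126, 1), (-120, 5), (-114, 15), (-108, 20), (-102, 2), (-96, 12), (-90, 38), (-84, 4)]
-120 47.0 79.0; -118 48.0 80.0; -116 51.0 79.0; -116 50.0 83.0; -115 52.0 83.0; -114 42.0 82.0; -113 49.0 79.0; -113 45.0 81.0; -112 51.0 82.0; -110 52.0 83.0; -110 63.0 71.0; -109 52.0 80.0; -109 48.0 67.0; -109 43.0 81.0; -109 59.0 74.0; -109 52.0 77.0; -109 63.0 68.0; -108 46.0 76.0; -108 56.0 72.0; -108 49.0 79.0; -108 60.0 66.0; -108 54.0 66.0; -108 50.0 71.0; -108 47.0 65.0; -107 56.0 65.0; 
top 42
[(-126, 22), (-120, 20)]
-124 51.0 84.0; -124 47.0 64.0; -124 49.0 73.0; -124 44.0 79.0; -124 54.0 65.0; -123 58.0 83.0; -123 68.0 70.0; -123 56.0 72.0; -123 65.0 84.0; -123 63.0 75.0; -123 70.0 75.0; -122 72.0 83.0; -122 47.0 80.0; -122 79.0 83.0; -122 54.0 80.0; -122 77.0 69.0; -121 68.0 80.0; -121 61.0 78.0; -121 75.0 80.0; -121 49.0 82.0; -121 63.0 84.0; -120 56.0 81.0; -120 43.0 77.0; -120 70.0 81.0; -120 77.0 82.0;
```

The face of the lever sits at about -109°, so its centre is near -115°, and three clicks should put it at -116.3°. It has snapped into the third stop. Now for the last click.

Emit:
apply_moves(
  increments=[0, -6, 1, -1, 5, 0, -6, 1, -1, 5, 0, -6, 1, -1, 5, 0, -5, 1, 0, 4],
)

```text
t: 6.35
eef_pos: [0.5225, -0.2479, 0.0616]
tool_rot: [0.001, 0.946, -0.324, 0.018]
contact_force: [0.9, -1.7, 0.2]
gripper_width: -0.0
```

```bash
python3 - <<'E'
from h import *
p,f=st();rel(p,f)
im=lever("scene");cv2.imwrite("pics/scene6c.png",cv2.resize(im[110:230,190:350],None,fx=4,fy=4))
p,f=st();rel(p,f)
E
```

```text
t 6.35 pos [ 0.5225 -0.2479  0.0616] phi -37.86 F [ 0.91 -1.68  0.19] w -0.0 q [ 0.23  0.52  0.14  1.96 -0.11  0.63 -1.79]
finger r 68.8 ang -111.8 lever click angle if touching 68.9 phi wanted -35.2 phi -37.9 z 61.6
scene 78
[(-132, 5), (-126, 23), (-120, 7), (-114, 6), (-108, 30), (-102, 6)]
-130 57.0 80.0; -130 66.0 77.0; -129 50.0 82.0; -127 49.0 80.0; -127 57.0 82.0; -126 51.0 84.0; -125 50.0 81.0; -124 61.0 82.0; -124 56.0 85.0; -124 65.0 79.0; -124 52.0 84.0; -123 56.0 82.0; -123 52.0 81.0; -122 48.0 80.0; -121 52.0 75.0; -121 43.0 84.0; -121 59.0 74.0; -121 63.0 76.0; -121 52.0 71.0; -121 62.0 80.0; -121 47.0 78.0; -121 56.0 69.0; -121 55.0 73.0; -121 51.0 80.0; -121 52.0 68.0; 
t 6.4 pos [ 0.5217 -0.2474  0.0614] phi -38.01 F [-0.34  0.6   0.68] w -0.0 q [ 0.23  0.52  0.14  1.96 -0.12  0.63 -1.8 ]
finger r 68.6 ang -112.5 lever click angle if touching 69.7 phi wanted -36.0 phi -38.0 z 61.4
```

View pics/scene6c.png

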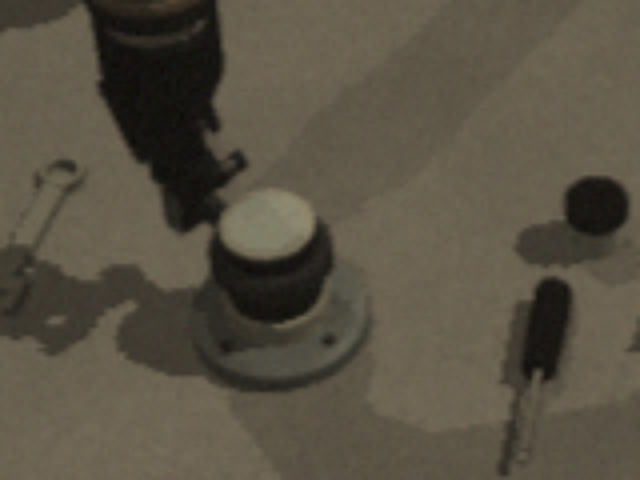

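Emit:
apply_moves(
  increments=[0, -4, 1, 0, 1, 0, -1, 0, 0, 0],
)

```text
t: 6.65
eef_pos: [0.5171, -0.2446, 0.061]
tool_rot: [0.0, 0.943, -0.332, 0.017]
contact_force: [0.1, -0.3, 0.1]
gripper_width: 0.002
```

```bash
python3 - <<'E'
from h import *
p,f=st();rel(p,f)
im=lever("scene");cv2.imwrite("pics/scene7c.png",cv2.resize(im[110:230,190:350],None,fx=4,fy=4))
p,f=st();rel(p,f)
E
```

```text
t 6.65 pos [ 0.5171 -0.2446  0.061 ] phi -38.79 F [ 0.09 -0.27  0.08] w 0.002 q [ 0.22  0.52  0.14  1.97 -0.12  0.63 -1.81]
finger r 68.0 ang -117.1 lever click angle if touching 74.4 phi wanted -40.7 phi -38.8 z 61.0
scene 80
[(-144, 7), (-138, 11), (-132, 12), (-126, 2), (-120, 10), (-114, 26), (-108, 10), (-30, 1)]
-141 53.0 81.0; -140 58.0 80.0; -140 64.0 79.0; -139 56.0 79.0; -138 66.0 79.0; -138 48.0 83.0; -138 59.0 81.0; -137 57.0 80.0; -136 51.0 81.0; -136 61.0 80.0; -134 48.0 81.0; -134 57.0 82.0; -133 61.0 82.0; -133 73.0 66.0; -132 50.0 84.0; -132 71.0 72.0; -132 61.0 72.0; -132 66.0 72.0; -132 64.0 81.0; -132 67.0 68.0; -132 57.0 68.0; -132 65.0 77.0; -132 60.0 77.0; -131 62.0 64.0; -131 52.0 83.0; 
t 6.7 pos [ 0.5172 -0.2445  0.0611] phi -38.78 F [ 0.4   0.61 -0.35] w 0.001 q [ 0.22  0.52  0.14  1.97 -0.12  0.63 -1.81]
finger r 67.9 ang -117.0 lever click angle if touching 74.3 phi wanted -40.6 phi -38.8 z 61.1
```

Four clicks: the lever's face is at -132°, which puts its centre near -136.6°. I'll back off and rise.

Emit:
apply_moves(
  increments=[0, 8, 0, 0, 0, 0, 10, 2, 0, 0, 0, 0, 0, -30, 0, 0, 0, 0, -40, 0, 0, 0, 0, -40, 0, 0, 0, 0, -20, 0],
)

```text
t: 7.45
eef_pos: [0.5278, -0.2591, 0.1939]
tool_rot: [0.001, 0.943, -0.331, 0.016]
contact_force: [-0.1, 0.7, -1.9]
gripper_width: -0.001
```

```bash
python3 - <<'E'
from h import *
p,f=st()
im=lever("scene");cv2.imwrite("pics/scene8c.png",cv2.resize(im[110:230,190:350],None,fx=4,fy=4))
to([.503,.102,.15],f,p,f)
E
```

```text
t 7.45 pos [ 0.5278 -0.2591  0.1939] phi -38.71 F [-0.07  0.71 -1.86] w -0.001 q [ 0.21  0.36  0.18  1.84 -0.08  0.92 -1.82]
scene 58
[(-144, 9), (-138, 36), (-132, 12), (-108, 1)]
-141 66.0 78.0; -140 52.0 82.0; -140 81.0 80.0; -140 52.0 79.0; -139 73.0 84.0; -139 56.0 83.0; -139 67.0 81.0; -139 73.0 80.0; -139 56.0 80.0; -137 58.0 83.0; -137 77.0 85.0; -137 78.0 81.0; -136 72.0 79.0; -136 60.0 85.0; -136 65.0 85.0; -136 50.0 82.0; -136 81.0 84.0; -135 54.0 83.0; -135 59.0 83.0; -135 73.0 83.0; -134 83.0 83.0; -134 62.0 84.0; -134 68.0 80.0; -134 58.0 81.0; -134 77.0 85.0; 
tx -245.1 ty -266.3 tz 43.9 roll 0.0
```

View pics/scene8c.png

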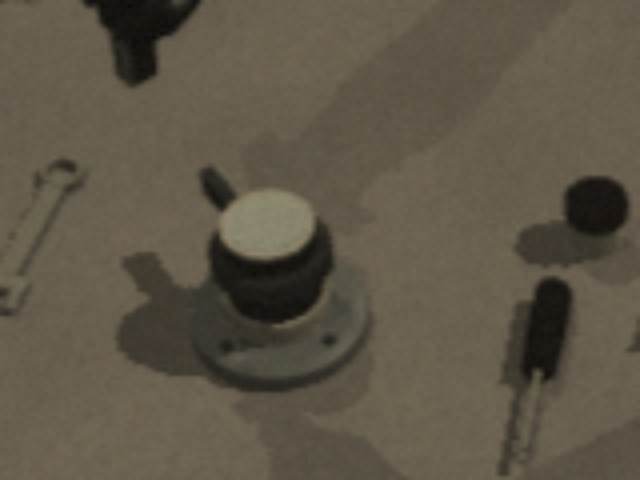

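The scene view shows the lever alone at (215,190), pointing away at four clicks. Next is the height profile of the button.

```bash
python3 - <<'E'
from h import *
Z=0;
for n,box in(("top",(278,223,308,253)),("scene",(350,165,392,205))):
    acc=[];
    for k in range(4):
        im,d=read_camera(n);acc.append(d)
    d=np.median(acc,0).astype(np.float32);c0,r0,c1,r1=box
    rr,cc=np.mgrid[r0:r1,c0:c1];P=world(n,cc.ravel(),rr.ravel(),d)
    z=P[:,2].reshape(rr.shape);g=im[r0:r1,c0:c1].mean(2)
    print(n,"z mm");
    for i in range(4,z.shape[0]-6): print(r0+i,' '.join(f"{int(1000*v):3d}" for v in z[i]),'|',' '.join(f"{int(v):3d}" for v in g[i]) if n=="top" else "")
    Q=P[(P[:,2]>.041)&(P[:,2]<.055)];print(Q.mean(0),cv2.minEnclosingCircle(Q[:,:2].astype(np.float32)))
im,_=read_camera("scene");cv2.imwrite("pics/b.png",cv2.resize(im[160:210,340:400],None,fx=10,fy=10))
E
```

```text
top z mm
227   0   0  -1   0   2   0   1   3   0  26  27  23  25  22  21  22  22  22  22  23  21  21   0   1  -3   0   2   2  -1   3 | 124 125 126 125 123 121 119 122 112 117 126 121 118 119 115 123 121 115 115  90  74  53  46  43  54  81  86  87  86  85
228   2   1   2   2   1  -1   1   2  21  24  21  25  21  22  22  25  22  21  21  23  23  24  25  19  24  20   0   0  -1  -1 | 127 125 127 122 123 124 122 125 119 118  97 114 116 117 115 117 117 116 137 139 145 143 135 138 112  87  85  85  85  85
229   4   1   0   3   0  -1   0   1  22  24  21  24  22  23  26  22  24  22  22  26  24  26  22  28  24  22   8   0   0   0 | 127 124 121 121 119 121 119 126 129 119 114 117 120 120 120 121 142 144 143 141 139 139 134 141 135 131  71  80  87  86
230   0   0   0   1   4   0   0   0  25  24  22  24  23  21  22  19  23  23  23  23  23  23  22  24  22  20   2   3   1   0 | 126 119 121 122 122 143 128  97 114 118 137 125 125  95  64  59  56  66  84  83 134 139 137 135 136 113  65  78  85  86
231  -1   2   2   1   1   2   1   2  24  24  23  23  35  36  34  33  38  34  34  27  21  24  22  22  24  24
[... 8591 characters left out ...]
 23  22  13   3   0   0   1   0   3   0   3   1   0   0   0   1   2   1 | 
196   2   1   4   4   5   8   8   9   9  11  12  14  15  15  19  17  18  21  17  22  22  23  21  23  22  22   7   3   1   3   0   2   0   1   1   0   1   2   0   1   1   1 | 
197   1   3   2   1   1   1   3   3   6   7   8  11  12  12  11  14  14  15  16  17  20  21  19  21  22  15   0   0   0   1   3   0   1   0   2   0   1   1   1   4   2   0 | 
198   0   2   2   2   1   0   1   3   2   0   4   6   7   8   7   9  10  10  14  16  15  15  17  18  19  10   1   2   1   0   1   0   1   1   1   0   0   2   2   0   0   0 | 
[0.50545444 0.10155096 0.04519713] ((0.5036380290985107, 0.10172533988952637), 0.014981022104620934)
```

View pics/b.png

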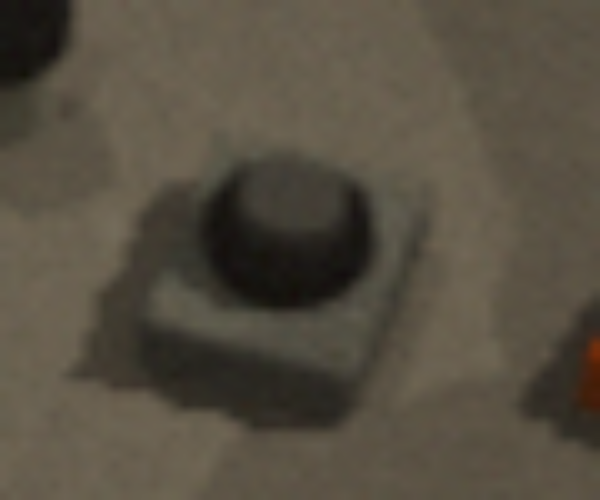

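The button's top is at 45 mm and the housing at 35 mm, so a full 6 mm press clears the housing. The centre is at about (0.504, 0.103).

Emit:
apply_moves(
  increments=[0, -24, -26, 0, 0, 0, -24, -26, 0, 0, 0, -24, -26, 0, 0, 0, -24, -26, 0, 0, 0, -24, -26, 0, 0, 0, -24, -26, 0, 0, 0, -24, -26, 0, 0, 0, -24, -26, 0, 0, 0, -24, -26, 5, 0, 0, -18, -22, 10, 0, 0, 0, 0, 0, 0],
)

```text
t: 9.32
eef_pos: [0.5022, 0.0985, 0.1668]
tool_rot: [0.002, 0.943, -0.331, 0.012]
contact_force: [0.8, -0.1, 0.0]
gripper_width: 0.001
```

```bash
python3 - <<'E'
from h import *
p,f=st(); to([.504,.103,.08],f,p,f)
E
```

```text
t 9.32 pos [0.5022 0.0985 0.1668] phi -38.72 F [ 0.76 -0.06  0.03] w 0.001 q [-0.34  0.28  0.02  2.02  0.02  0.83 -2.58]
tx -1.4 ty -4.7 tz 86.8 roll 0.0
```

Emit:
apply_moves(
  increments=[0, -1, -4, 25, 0, 0, 0, 0, 30, 0, 0, 0, 0, 25, 0, 0, 0, 0, 5, 0, 0, 0, 0, 0, 0],
)

```text
t: 9.95
eef_pos: [0.5077, 0.0965, 0.0809]
tool_rot: [0.002, 0.943, -0.334, 0.013]
contact_force: [-0.0, -0.4, 0.0]
gripper_width: 0.001
```

```bash
python3 - <<'E'
from h import *
p,f=st(); to([.504,.103,.045],f,p,f)
im,_=read_camera("scene");cv2.imwrite("pics/c.png",cv2.resize(im[130:230,320:440],None,fx=5,fy=5))
E
```

```text
t 9.95 pos [0.5077 0.0965 0.0809] phi -38.99 F [-0.04 -0.35  0.04] w 0.001 q [-0.33  0.42  0.02  2.07  0.02  0.64 -2.59]
tx -6.9 ty -2.7 tz 35.9 roll 0.0
```

View pics/c.png

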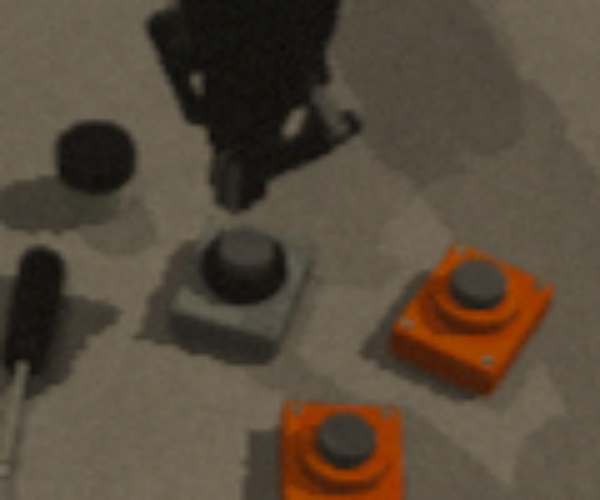

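The fingertip is over the grey button at (240,250). I'll centre it and continue down.

Emit:
apply_moves(
  increments=[0, -7, -3, 6, 0, 0, -2, -1, 12, 0, 0, 0, 0, 8, 0, 0, 0, 0, 0, 0],
)

```text
t: 10.5
eef_pos: [0.5048, 0.1062, 0.055]
tool_rot: [0.001, 0.943, -0.333, 0.014]
contact_force: [0.8, 0.9, -0.6]
gripper_width: 0.0
```

```bash
python3 - <<'E'
from h import *
p,f=st(); to([.504,.103,.038],f,p,f)
E
```

```text
t 10.5 pos [0.5048 0.1062 0.055 ] phi -38.97 F [ 0.78  0.94 -0.6 ] w 0.0 q [-0.35  0.46  0.01  2.09  0.03  0.57 -2.61]
tx 1.4 ty 3.0 tz 17.0 roll 0.0
```

Emit:
apply_moves(
  increments=[0, 1, 2, 6, 0, 0, 0, 0, 6, 0, 0, 0, 0, 5, 0, 0, 0, 0, 4, 0],
)

```text
t: 11.0
eef_pos: [0.5054, 0.1037, 0.0367]
tool_rot: [0.001, 0.942, -0.334, 0.014]
contact_force: [-22.8, -4.0, 79.1]
gripper_width: 0.002
```

```bash
python3 - <<'E'
from h import *
p,f=st(); to([.504,.103,.038],f,p,f)
E
```

```text
t 11.0 pos [0.5054 0.1037 0.0367] phi -39.04 F [-22.78  -4.    79.12] w 0.002 q [-0.35  0.49  0.01  2.1   0.03  0.53 -2.61]
tx -0.6 ty 1.4 tz -1.3 roll 0.0
```

The button is bottomed out, well past 4.5 mm. I'll retreat straight up.

Emit:
apply_moves(
  increments=[0, 0, 0, -8, 0, 0, 0, 0, -15, 0, 0, 0, 0, -30, 0, 0, 0, 0, -40, 0, 0, 0, 0, -40, 0, 0, 0, 0, -30, 0, 0, 0, 0, 0, 0],
)

```text
t: 11.88
eef_pos: [0.5015, 0.1055, 0.2071]
tool_rot: [0.0, 0.942, -0.334, 0.015]
contact_force: [0.5, -0.3, -0.2]
gripper_width: -0.0
```

```bash
python3 - <<'E'
from h import *
p,f=st()
lever("scene")
im,d=read_camera("scene");cv2.imwrite("pics/scene9.png",cv2.resize(im[110:310,170:440],None,fx=2.9,fy=2.9))
rr,cc=np.mgrid[177:183,364:374];P=world("scene",cc.ravel(),rr.ravel(),d);print("button z",np.median(P[:,2]))
p,f=st()
E
```

```text
t 11.88 pos [0.5015 0.1055 0.2071] phi -39.07 F [ 0.5  -0.33 -0.19] w -0.0 q [-0.36  0.22  0.02  1.99  0.02  0.91 -2.6 ]
scene 62
[(-144, 13), (-138, 37), (-132, 11)]
-140 82.0 80.0; -139 73.0 83.0; -139 56.0 83.0; -139 51.0 80.0; -139 80.0 78.0; -139 74.0 79.0; -139 84.0 82.0; -139 67.0 81.0; -139 49.0 85.0; -138 59.0 84.0; -138 60.0 80.0; -138 82.0 81.0; -138 83.0 76.0; -138 53.0 82.0; -138 70.0 80.0; -137 73.0 82.0; -137 62.0 83.0; -137 57.0 80.0; -136 82.0 82.0; -136 51.0 81.0; -136 72.0 79.0; -135 73.0 83.0; -135 58.0 84.0; -134 62.0 85.0; -134 82.0 84.0; 
button z 0.04468562833629852
t 11.97 pos [0.4999 0.105  0.2046] phi -39.05 F [0.02 0.26 0.28] w -0.002 q [-0.36  0.23  0.02  1.99  0.02  0.91 -2.6 ]
```

View pics/scene9.png

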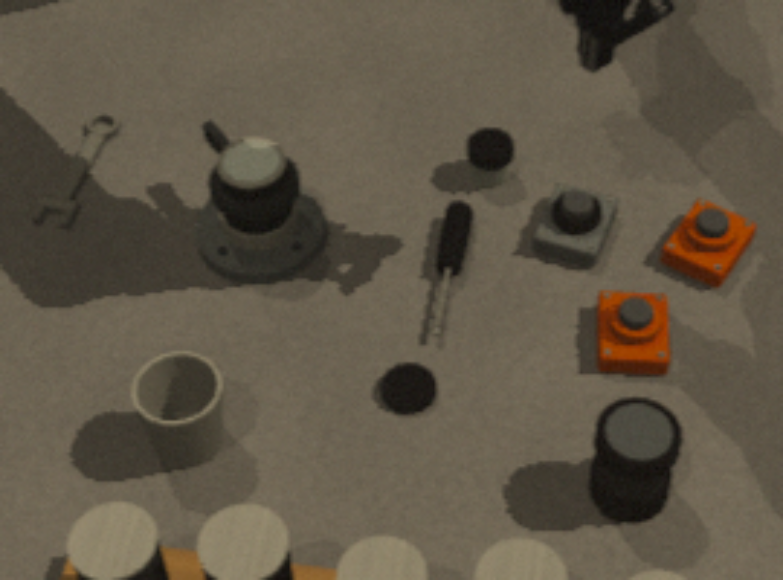

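The lever at (215,135) is at four clicks, the button at (577,205) is up at 44.7 mm, and the loose things stand where they were. The gripper is clear of everything.

```bash
python3 -c "
from station import *
print(hand_in())"
```

```text
the job is handed in; nothing more can be done
None
```

I pushed the iris lever clockwise four clicks with the closed fingertips, then pushed the grey shutter button fully down and let it come up. The job is handed in; no verdict was reported.

- **Iris:** the lever started at about -56.3° and now reads about -137°, against a target of -136.3°. The same reading came up after the button press.
- **Button:** it was pushed until it bottomed out, with the tip about 8 mm below the button's rest height. Afterwards its top was back at 44.7 mm, against about 45 mm before. The press peaked at about 80 N on the wrist, more than needed but under the 120 N limit.
- **Other things:** by eye in the last scene picture, the loose things in view stand where they were. The film can was outside that crop, and I did not measure any of them. The gripper is clear, with about zero contact force.
- **Disagreements:** one top-camera reading of the lever during the pushing was blocked by the arm, so I used only the scene camera from then on. The tool also tilted by about 2° during the moves, which did no harm.

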